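# Set the crock's double lid and lift the outer lid off alone

### The arm

A 6-joint arm with a two-finger parallel gripper is mounted at the origin on a cart in front of the work surface, level with it; the furniture and walls round the work are solid. World frame = base frame: x ahead of the robot, y to its left, z up, the work surface at z = 0. Lengths are in m, angles in rad, forces in N, time in s.
With the tool pointing down it reaches from about 0.3 to 0.775 m from the base axis. Payload 14.6 kg.
Tool frame: the origin (TCP) lies at the very end of the fingers, on their centre line; the grasp point (between the pads) lies 19 mm behind it (ctrl.grasp_offset is the distance from the TCP to the grasp point, in m); z points along the fingers, y is the line along which they close (so a half turn about z gives the same grasp; the last joint's range is limited). The gripper opens to 94 mm and grips with 3 to 60 N. Pads are 16 mm wide; open, the fingers measure 119 mm over their backs; the gripper's body (75 mm by 177 mm) begins 78 mm behind the grasp point.
Start: joints at [1.246, 0.3, 1.521, -0, 1.321, -0.067], TCP at [0.14, 0.532, 0.205] pointing down, gripper open.
Joint ranges: [-3.03, 3.03], [-0.79, 2.21], [0.23, 2.52], [-1.04, 4.18], [0, 3.07], [-2.55, 2.55]. Speed limits (rad/s): [2.22, 2.22, 2.57, 3.14, 3.14, 3.14].

### API

Orientations are given as [roll, pitch, yaw] about the fixed x, y, z axes, in that order (R = Rz(yaw) Ry(pitch) Rx(roll)).
In Python, from station import ctrl gives the robot as it stands.
- The arm moves only by the tool step_arm, never from a script. Its argument "plan" is a list that holds one entry, the list of rows, each a list of 6 numbers: the shift along the tool's x, y, z in units of 30 mm (1.0 is 30 mm), then the turn, a rotation vector about the tool's x, y, z in units of 6 degrees (1.0 is 6 degrees). In form: [[[dx, dy, dz, wx, wy, wz], ...]]. A call has 1 to 8 rows; each row is the pose to reach, as a shift and turn from the pose commanded when the call began, along the tool's axes at that moment; what a row does not reach only later rows make up. A row lasts 1/12 s, in which the tool goes at most 41.7 mm and 7.16 degrees, less where a joint would pass 70% of its speed; a pose out of reach is approached as far as the arm can. A call with a gripper value outside its range is refused whole. "grip" is the opening, from 0 (shut) to 1 (fully open), set as the call begins (left out, the last holds). The fingers move at their own pace and stop on an object; "squeeze" is the grip in N (left out, the last holds). Time passes only in rows, so rows that repeat a pose let the fingers close. It gives the time, the measured TCP pose, the force, the opening and the grip force at its end, in the units of the state.
- ctrl.get_obs(): the state, without advancing time (a new reading comes with each control period).
- ctrl.camera(name): name is "scene" or "top" or "wrist"; returns the picture (400x640x3 uint8, red, green, blue); there is no depth.
- ctrl.camera_model(name): a dict with "intrinsics" (3x3 intrinsics, pixels), "R" (3x3) and "t" (3): a world point X has camera coordinates R X + t; the wrist camera has in their place "tool_from_camera" (4x4, takes a point from camera to tool coordinates, whose origin is the TCP and whose axes are the flange's). Camera axes: x right, y down, z forward; pixel columns grow to the right and rows downward; lengths in m; the calibration is good to about 2 mm. The wrist camera is an equidistant fisheye: a pixel r from the principal point sees the ray r / f radians off the axis. A picture is of the moment at which its call begins: read the wrist's pose just before it. camera_model takes no time and is no camera call.
- ctrl.hand_in(): hands the job in; it is judged then, once.
Trained networks look in the newest picture that a camera, given by its name, has taken for a name from the list of things; names that differ only in an ending like _2 or _b are one class to them, and where a whole thing is asked for, a point or a joint stands for the part that bears it (a point fixed in the world has none). Each returns a list of dicts, best first, with "confidence" (0 to 1); they miss things now and then, are a little off and sometimes report something else, mostly with a low value. They report only what shows in the picture. A call takes as long as a camera call. They do not tell look-alikes from the thing itself.
- ctrl.masks_of(query, camera): "pixels" (400x640 bool, what is visible of it) and "at" ([column, row] in pixels, amid what is visible of it).
- ctrl.place_of(query, camera): "at" ([column, row] in pixels: a listed point, or the origin of a listed thing).
The state is a dict: "time_s": time; "qpos": joint angles; "joint_vel": joint speeds; "tau": joint torques, N m; "ee_pos": TCP position; "eef_rot": TCP orientation; "force": force on the tool from outside, world axes, zero at the start; "moment": the same for the moment, N m; "grip_width": finger opening in m; "grip_force": force on a finger pad.
Only numpy, scipy, OpenCV 4.12 (cv2) and the standard library are available. Lean on these libraries where they do the work, as an engineer would, in place of code of your own. Each camera call takes 0.05 s, during which the arm holds its last target. There are 200 camera calls.

### The job

The crock has a two-part lid, which stands nested in the dish crate: an inner steel lid whose knob pokes up through the collar of an outer wooden lid. Take the pair out of the crate together by the knob, without disturbing the other things in there, lower both gently onto the crock until the inner lid rests level inside and the outer lid lies on the rim, and let go. Then grip the collar and lift off the outer lid alone, leaving the inner lid seated in the crock, and finish still holding the outer lid level in the gripper, clear above the top of the knob.

Things in the scene. Friction and masses are not known exactly. Their poses are not given: they have to be found in the camera images.
- crate: open slatted wooden crate fixed to the worktop, 290 mm long (its x) by 180 mm (its y), walls 52 mm high and 6 mm thick, floor 6 mm thick; origin under its centre. The nested lid pair stands in the half toward its +x end, far from the robot; five small things in the near half.
- crock: round white stoneware crock fixed to the worktop, 124 mm across, 84 mm tall, open on top; origin at the centre of its underside, z up. Wall 6 mm, mouth 112 mm wide. A shoulder inside, 12 mm below the rim (72 mm up, opening 88 mm), carries the inner lid. Stands left or right of the crate.
- inner_lid: round steel plate 105 mm across, 8 mm thick, with a central upright knob: stem 20 mm thick, knob 26 mm thick from 43 to 65 mm above the plate's underside, top at 68. Origin: centre of the plate's underside, z up the knob; about 220 g. Drops into the crock with 3.5 mm play all round and rests on its shoulder: origin 72 mm above the crock's, knob top 56 mm above the rim.
- outer_lid: wooden plate 132 mm across, 7 mm thick, with a collar 54 mm thick, top 25 mm above the underside; 34 mm hole right through. Origin: centre of underside; about 150 g, no catch. Nested it lies loose on the inner plate (origin 8 mm above that lid's), 35 mm of knob above the collar. On the crock it lies on the rim (origin 84 mm up), 4 mm clear of the inner plate, 31 mm of knob showing.
- glass: small clear shot glass, 49 mm across, 62 mm tall, loose, upright in the crate, not part of the job; origin at the centre of its underside
- drops: slim dropper bottle, 34 mm across, 102 mm tall, loose, upright in the crate, not part of the job; origin at the centre of its underside
- spice: spice jar, 45 mm across, 106 mm tall, loose, upright in the crate, not part of the job; origin at the centre of its underside
- tin: small food tin, 57 mm across, 72 mm tall, loose, upright in the crate, not part of the job; origin at the centre of its underside
- garlic: garlic bulb, 56 mm across, 56 mm tall, loose, upright in the crate, not part of the job; origin at the centre of its underside
Not all that is in view belongs to the job. Of the things that look like the outer_lid, the larger one is meant.

How it is judged:
On the way, in this order (a step that is already met when the one before it is completed fails the run):
1. both lids are lifted out of the crate together, carried by the knob (height (world z) of inner_lid above 0.055 m and contact force between the fingers and inner_lid above 0.5 N and z of outer_lid in the frame of inner_lid between 0.004 and 0.014 m and horizontal distance between inner_lid and outer_lid below 0.012 m), for 0.1 s.
2. the inner lid rests level on the crock's shoulder, the outer lid on its rim, and the fingers have let go of both (horizontal distance between inner_lid and crock below 0.007 m and z of inner_lid in the frame of crock between 0.069 and 0.0745 m and angle between each of inner_lid, outer_lid's own z axis and vertical below 0.06 rad and z of outer_lid in the frame of crock between 0.081 and 0.0875 m and horizontal distance between outer_lid and crock below 0.012 m and contact force between the fingers and inner_lid below 0.1 N and contact force between the fingers and outer_lid below 0.1 N), for 0.2 s.
At the end, for the whole second after the job is handed in: Inner lid on the crock's shoulder: within 7 mm of the axis, underside 69 to 74.5 mm above the crock's, tilt under 0.06 rad, not touched by the fingers. Outer lid gripped (over 1 N), touching neither crock nor inner lid, still, tilt under 0.2 rad, underside over 142 mm above the worktop (horizontal distance between inner_lid and crock below 0.007 m and z of inner_lid in the frame of crock between 0.069 and 0.0745 m and angle between inner_lid's own z axis and vertical below 0.06 rad and contact force between inner_lid and crock above 0.5 N and contact force between the fingers and inner_lid below 0.1 N and contact force between the fingers and outer_lid above 1 N and height (world z) of outer_lid above 0.142 m and contact force between outer_lid and inner_lid below 0.05 N and contact force between outer_lid and crock below 0.05 N and angle between outer_lid's own z axis and vertical below 0.2 rad and linear speed of outer_lid below 0.05 m/s and linear speed of inner_lid below 0.03 m/s); the arm keeps its last pose, push and grip.
It fails at once if one of the five small things in the crate is shifted by more than 30 mm or tipped over (distance of any of glass, drops, spice, tin, garlic from where it was at the start of the episode above 0.03 m or angle between any of glass, drops, spice, tin, garlic's own z axis and vertical above 0.6 rad).
It fails at once if the inner lid is dropped into or onto the crock (moving faster than 0.4 m/s over it, not held) (horizontal distance between inner_lid and crock below 0.06 m and contact force between the fingers and inner_lid below 0.1 N and linear speed of inner_lid above 0.4 m/s).
It fails at once if a lid is pressed against the crock with more than 60 N (contact force between any of inner_lid, outer_lid and crock above 60 N).
It fails at once if the inner lid is raised from its seat in the crock while the fingers grip the outer lid (horizontal distance between inner_lid and crock below 0.06 m and contact force between the fingers and outer_lid above 2 N and z of inner_lid in the frame of crock above 0.077 m).
It also fails if it takes over 58 s, if anything falls off the work surface, if the arm or the gripper's body presses on something with over 40 N, if the wrist force passes 120 N, or if a joint passes its speed limit or range.

## Working session

There is one attempt and no reset: what is moved stays moved. The work goes in short steps, Python scripts to look and compute and a tool call to move; the robot and the scene stay as the last step left them, time stands still between calls to the robot, and variables do not carry over. Pictures are saved under pics/ and viewed, at most 10 in all, crops included, and the job is handed in when it is done.

Besides the shell and the picture viewer there is one more tool, called after "Emit:" as a command line: name --argument value ..., lists and objects as JSON in quotes. step_arm: Moves the arm, as the interface text tells. Its arguments: {"type":"object","properties":{"plan":{"type":"array","items":{"type":"array","items":{"type":"array","items":{"type":"number"}}}},"grip":{"type":"number"},"squeeze":{"type":"number"}},"required":["plan"]}

```bash
mkdir -p pics; ls
cat > h.py <<'E'
import numpy as np, cv2
from station import ctrl
from scipy.spatial.transform import Rotation as Ro
def snap(c,f=None):
    im=ctrl.camera(c)
    if f: cv2.imwrite('pics/'+f,im[:,:,::-1])
    return im
def ray(c,px,obs=None):
    m=ctrl.camera_model(c); K=np.array(m['intrinsics']); u=(np.array(px,float)-K[:2,2])/[K[0,0],K[1,1]]
    if c=='wrist':
        r=np.hypot(*u); d=np.array([*(u/max(r,1e-9)*np.sin(r)),np.cos(r)])
        T=np.array(m['tool_from_camera']); o=obs or ctrl.get_obs()
        R=Ro.from_euler('xyz',o['eef_rot']).as_matrix()
        return R@T[:3,3]+np.array(o['ee_pos']), R@T[:3,:3]@d
    R=np.array(m['R']); d=R.T@np.array([*u,1]); return -R.T@np.array(m['t']), d/np.linalg.norm(d)
def meet(rays):
    A=sum(np.eye(3)-np.outer(d,d) for _,d in rays); b=sum((np.eye(3)-np.outer(d,d))@p for p,d in rays)
    X=np.linalg.solve(A,b); return X,[np.linalg.norm(np.cross(X-p,d)) for p,d in rays]
def atz(r,z): p,d=r; return p+d*(z-p[2])/d[2]
E
python3 - <<'E'
from h import *
o=ctrl.get_obs(); print(o['ee_pos'],o['eef_rot'])
ims=[]
for c in ['scene','top']:
    snap(c,c+'0.png')
    for n in ['crate','crock','inner_lid','outer_lid','glass','drops','spice','tin','garlic']:
        for q in ctrl.place_of(n,c)[:4]: print(c,n,np.round(q['at'],1),round(q['confidence'],2))
E
```

```text
pics
[0.14015336 0.53157625 0.20487606] [-3.14041069e+00 -9.74365634e-05  2.88377219e+00]
scene crate [361.1 257.5] 0.8
scene crate [330.5 289.5] 0.43
scene crock [261.1 206.8] 0.9
scene inner_lid [379.7 239.8] 0.8
scene outer_lid [340.  188.7] 0.88
scene outer_lid [378.2 236.7] 0.55
scene outer_lid [378.4 242.2] 0.36
scene glass [300.9 277.1] 0.93
scene drops [332.8 287.6] 0.6
scene spice [366.  300.9] 0.61
scene tin [320.9 263.1] 0.92
scene garlic [382.9 281.3] 0.73
top crate [383.9 219. ] 0.74
top crock [269.4 203.5] 0.57
top inner_lid [381.3 194.3] 0.51
top outer_lid [383.1 195.6] 0.71
top outer_lid [309.6 131.4] 0.62
top glass [384.9 194.9] 0.74
top glass [367. 268.] 0.59
top drops [388.6 270.2] 0.51
top spice [412.9 265.7] 0.59
top spice [383.  198.3] 0.31
top tin [363.8 243.5] 0.64
top garlic [410.9 239.8] 0.8
```

View pics/scene0.png

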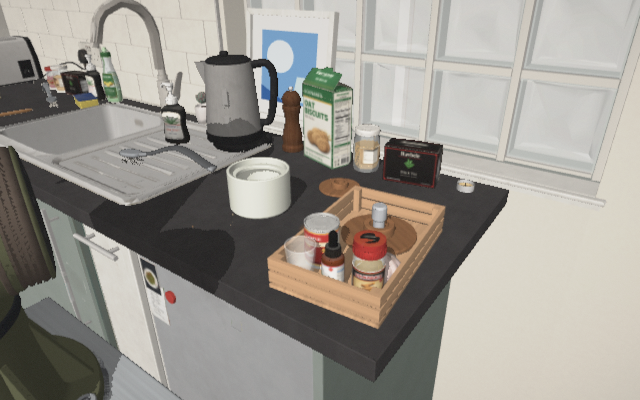

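View pics/top0.png

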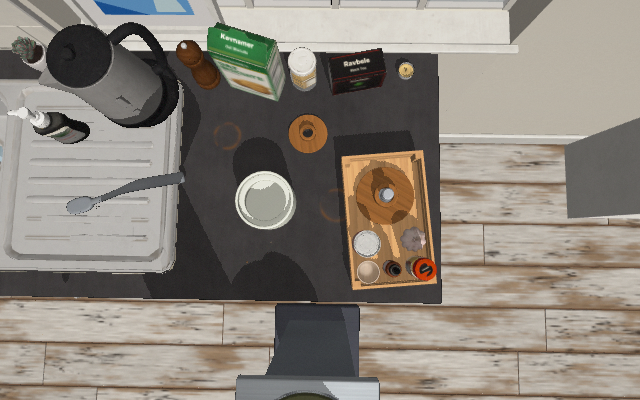

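Run:
```python
from h import *
for n,s,t in [('crock',[261.1,206.8],[269.4,203.5]),('inner',[379.7,239.8],[381.3,194.3]),('outer',[378.2,236.7],[383.1,195.6]),('decoy',[340,188.7],[309.6,131.4]),('glass',[300.9,277.1],[367,268]),('drops',[332.8,287.6],[388.6,270.2]),('spice',[366,300.9],[412.9,265.7]),('tin',[320.9,263.1],[363.8,243.5]),('garlic',[382.9,281.3],[410.9,239.8]),('crate',[361.1,257.5],[383.9,219])]:
    X,e=meet([ray('scene',s),ray('top',t)]); print(n,X.round(4),np.round(e,4))
```

```text
crock [ 0.5411  0.0936 -0.0015] [0.001 0.001]
inner [ 5.668e-01 -1.670e-01 -5.000e-04] [0.0022 0.0022]
outer [ 0.5619 -0.1682  0.0093] [0.0004 0.0004]
decoy [ 0.7112  0.0067 -0.003 ] [0.0032 0.0032]
glass [ 0.3951 -0.1296  0.0076] [0.0031 0.0031]
drops [ 0.3949 -0.1822  0.011 ] [0.0027 0.0027]
spice [ 0.4041 -0.236   0.006 ] [0.0005 0.0005]
tin [ 0.4512 -0.1245 -0.0009] [0.0009 0.0009]
garlic [ 0.462  -0.2323  0.0028] [0.0002 0.0002]
crate [ 0.5072 -0.1696 -0.0033] [0.0023 0.0023]
```

Scene: the lid pair stands in the crate, with its knob at scene (379,213) and top (387,194). The candidates for the outer lid are:
- The nested disc in the crate, at top (384,195) and scene (378,237).
- The smaller loose disc on the worktop, at top (308,133) and scene (340,188). This is the decoy.

I choose the nested one. The crock is at top (267,200). I'll move over the knob now and check it with a close crop.

Emit:
step_arm --plan '[[[-1,-1,-0.5,0,0,0],[-2.1,-2,-1,0,0,0],[-3,-3,-1.7,0,0,-0.3],[-4,-4,-1.7,0,0,-0.6],[-5,-5,-1.7,0,0,-0.9],[-6,-6,-1.7,0,0,-1.2],[-7,-7,-1.7,0,0,-1.5],[-8,-8,-1.7,0,0,-1.8]]]' --grip 1

```text
time_s: 1.67
ee_pos: [0.3038, 0.2499, 0.2567]
eef_rot: [3.141, 0.001, 3.074]
force: [0.5, -0.1, -0.9]
grip_width: 0.094
grip_force: 0.0
```

```bash
cat >> h.py <<'E'
def go(x,y,z,yaw=None):
    o=ctrl.get_obs(); R=Ro.from_euler('xyz',o['eef_rot'])
    g=Ro.from_euler('xyz',[np.pi,0,o['eef_rot'][2] if yaw is None else yaw])
    print('t',round(o['time_s'],2),'at',np.round(o['ee_pos'],4),'rot',np.round(o['eef_rot'],4),'w',round(o['grip_width'],4),'gf',round(o['grip_force'],2),'F',np.round(o['force'],2))
    print('row',np.round(R.inv().apply(np.array([x,y,z])-o['ee_pos'])/.03,3),np.round(np.degrees((R.inv()*g).as_rotvec())/6,2))
E
python3 -c "
from h import *
go(.535,-.168,.25,3.14)"
```

```text
t 1.67 at [0.3038 0.2499 0.2567] rot [3.1410e+00 7.0000e-04 3.0744e+00] w 0.094 gf 0.0 F [ 0.49 -0.1  -0.94]
row [ -8.623 -13.381   0.224] [ 0.    0.01 -0.63]
```

Emit:
step_arm --plan '[[[-0.6,-1,0,0,0,-0.1],[-1.3,-2,0,0,0,-0.2],[-1.9,-3,0,0,0,-0.3],[-2.6,-4,0,0,0,-0.4],[-3.2,-5,0,0,0,-0.5],[-3.9,-6,0,0,0,-0.6],[-4.5,-7,0,0,0,-0.6],[-5.2,-8,0,0,0,-0.6]]]'

```text
time_s: 2.33
ee_pos: [0.4428, -0.0004, 0.2567]
eef_rot: [3.142, 0.001, 3.135]
force: [0.4, 0.8, 0.1]
grip_width: 0.0941
grip_force: 0.0
```

Emit:
step_arm --plan '[[[-0.6,-1,0,0,0,0],[-1.3,-2,0,0,0,0],[-1.9,-3,0,0,0,0],[-2.6,-4,0,0,0,0],[-3.2,-5,0,0,0,0],[-3.5,-5.4,0,0,0,0],[-3.5,-5.4,0,0,0,0],[-3.5,-5.4,0,0,0,0]]]'

```text
time_s: 3.0
ee_pos: [0.5464, -0.1616, 0.2559]
eef_rot: [3.141, -0.001, 3.134]
force: [0.2, 0.6, -0.8]
grip_width: 0.0938
grip_force: 0.0
```

Run:
```python
from h import *
go(.563,-.168,.25,3.14)
snap('wrist','w1.png')
for n in ['inner_lid','outer_lid']:
    for q in ctrl.masks_of(n,'wrist')[:3]: print(n,np.round(q['at'],1),q['confidence'],q['pixels'].sum())
    for q in ctrl.place_of(n,'wrist')[:3]: print(n,np.round(q['at'],1),q['confidence'])
m=ctrl.camera_model('wrist'); print(m)
```

```text
t 3.0 at [ 0.5464 -0.1616  0.2559] rot [ 3.1412e+00 -9.0000e-04  3.1342e+00] w 0.0938 gf 0.0 F [ 0.16  0.58 -0.84]
row [-0.557 -0.211  0.195] [ 0.   -0.01 -0.06]
inner_lid [315.2 183.9] 0.64 520
inner_lid [316.1 177.9] 0.58
outer_lid [313.3 175. ] 0.95 6535
outer_lid [313.5 181.6] 0.58 575
outer_lid [408.  270.7] 0.56 211
outer_lid [316.4 181.4] 0.56
outer_lid [306.1  65.6] 0.49
{'intrinsics': array([[309.70691629,   0.        , 320.96975573],
       [  0.        , 309.70691629, 193.08319016],
       [  0.        ,   0.        ,   1.        ]]), 'tool_from_camera': array([[-2.77982467e-04, -9.71696605e-01, -2.36232155e-01,
         6.80656633e-02],
       [ 9.99999933e-01, -3.26865430e-04,  1.67765390e-04,
        -7.83456951e-05],
       [-2.40233185e-04, -2.36232092e-01,  9.71696630e-01,
        -1.78935151e-01],
       [ 0.00000000e+00,  0.00000000e+00,  0.00000000e+00,
         1.00000000e+00]])}
```

View pics/w1.png

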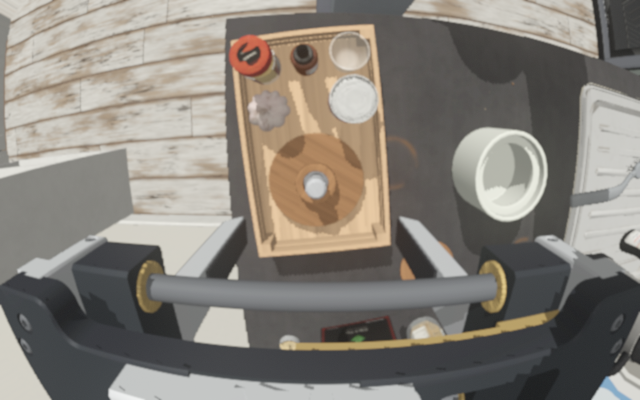

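The wrist view shows the knob top at (315,185) inside the collar, with the larger disc around it. The crock is at (500,173), the small things are above the pair (nearer the robot), and the decoy disc is at (428,262).

Run:
```python
from h import *
w=ray('wrist',[315.5,184.5])
for k in [(387,194.5)]:
    X,e=meet([w,ray('top',k)]); print(X,e)
    X,e=meet([w,ray('top',k),ray('scene',[379.5,206.5])]); print(X,e)
print('knob top at .074',atz(w,.074))
ctrl.camera('wrist')
m=ctrl.masks_of('outer_lid','wrist')[0]['pixels'].astype(np.uint8)
c=max(cv2.findContours(m,0,2)[0],key=cv2.contourArea)[:,0]
P=np.array([atz(ray('wrist',p),.021)[:2] for p in c])
def fit(P):
    for _ in range(4):
        A=np.c_[2*P,np.ones(len(P))]; s=np.linalg.lstsq(A,(P**2).sum(1),rcond=None)[0]; r=np.sqrt(s[2]+s[0]**2+s[1]**2)
        d=abs(np.hypot(*(P-s[:2]).T)-r); P=P[d<=max(np.quantile(d,.9),.001)]
    return s[:2],r,d.max()
print('disc',fit(P))
for n in ['crock']:
  q=ctrl.masks_of(n,'wrist')[0]; print(q['confidence'],q['at'],q['pixels'].sum())
# crock bounding in top
ctrl.camera('top'); q=ctrl.masks_of('crock','top')[0]; m=q['pixels'].astype(np.uint8)
ys,xs=np.nonzero(m); print(xs.min(),xs.max(),ys.min(),ys.max(),q['confidence'])
for z in (.084,): print([atz(ray('top',p),z)[:2].round(4) for p in [(xs.min(),ys.mean()),(xs.max(),ys.mean()),(xs.mean(),ys.min()),(xs.mean(),ys.max())]])
c=max(cv2.findContours(m,0,2)[0],key=cv2.contourArea)[:,0]
print('crock top',fit(np.array([atz(ray('top',p),.084)[:2] for p in c])))
```

```text
[ 0.5579076  -0.16771303  0.0663967 ] [np.float64(0.0007687001174174313), np.float64(0.0007687001174176001)]
[ 0.55761673 -0.16798567  0.07114097] [np.float64(0.001555712225693396), np.float64(0.0006146622313092631), np.float64(0.0016142017853940946)]
knob top at .074 [ 0.55567371 -0.167071    0.074     ]
disc (array([ 0.56111653, -0.16905489]), np.float64(0.06493276539884334), np.float64(0.0009866232654520274))
0.72 [269.7, 112.3] 1229
235 295 171 228 0.62
[array([0.54  , 0.1545]), array([0.5419, 0.0278]), array([0.6031, 0.0923]), array([0.4825, 0.0887])]
crock top (array([0.54136766, 0.0911349 ]), np.float64(0.062094292476235644), np.float64(0.002448807921712995))
```

Emit:
step_arm --plan '[[[-0.35,-0.2,1,0,0,0],[-0.35,-0.2,2,0,0,0],[-0.35,-0.2,3,0,0,0],[-0.35,-0.2,4,0,0,0],[-0.35,-0.2,4.5,0,0,0],[-0.35,-0.2,4.5,0,0,0],[-0.35,-0.2,4.5,0,0,0],[-0.35,-0.2,4.5,0,0,0]]]'

```text
time_s: 4.17
ee_pos: [0.5576, -0.1675, 0.123]
eef_rot: [-3.141, 0.002, 3.135]
force: [0.5, 0.4, 0.8]
grip_width: 0.0939
grip_force: 0.0
```

Run:
```python
from h import *
go(.557,-.1675,.044,3.14)
im=snap('wrist'); cv2.imwrite('pics/w2.png',cv2.resize(im[60:320,180:460],None,fx=2,fy=2)[:,:,::-1])
for n in ['inner_lid']:
    for q in ctrl.masks_of(n,'wrist')[:2]:
        m=q['pixels'];ys,xs=np.nonzero(m); print(n,np.round(q['at'],1),q['confidence'],m.sum(),xs.min(),xs.max(),ys.min(),ys.max())
q=ctrl.masks_of('outer_lid','wrist')[0];m=q['pixels'];ys,xs=np.nonzero(m); print(q['confidence'],xs.min(),xs.max(),ys.min(),ys.max())
```

```text
t 4.17 at [ 0.5576 -0.1675  0.123 ] rot [-3.1408e+00  2.0000e-03  3.1352e+00] w 0.0939 gf 0.0 F [0.55 0.42 0.76]
row [2.400e-02 2.000e-03 2.634e+00] [-0.01  0.02 -0.05]
inner_lid [317.9 204.9] 0.69 1241 303 336 183 227
0.58 252 388 126 259
```

View pics/w2.png

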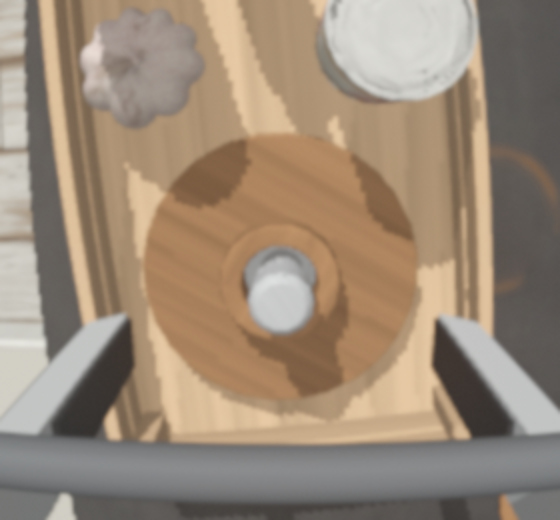

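The crop confirms the choice: a steel knob pokes through the collar of the large disc. The knob top is at crop (281,303), which is px (320.5,211.5), and the fingers straddle it symmetrically.

Run:
```python
from h import *
o=ctrl.get_obs(); o1=dict(ee_pos=np.array([.5464,-.1616,.2559]),eef_rot=np.array([3.1412,-.0009,3.1342]))
w=ray('wrist',[320.5,211.5],o); print(atz(w,.074),meet([w,ray('wrist',[315.5,184.5],o1),ray('top',(387,194.5))]))
for u in ((180+150/2,60+270/2),(180+418/2,60+265/2),(320.5,60+133/2),(320.5,60+400/2)): print(atz(ray('wrist',u,o),.021))
```

```text
[ 0.55945283 -0.16794341  0.074     ] (array([ 0.55710071, -0.1676183 ,  0.07581048]), [np.float64(0.001740621935432971), np.float64(0.0021748196594174084), np.float64(0.0009125229762119132)])
[ 0.55933797 -0.2302286   0.021     ]
[ 0.55773058 -0.1031108   0.021     ]
[ 0.4961968  -0.16761014  0.021     ]
[ 0.62690882 -0.16853507  0.021     ]
```

Emit:
step_arm --plan '[[[-0.05,0,0.1,0,0,0],[-0.05,0,0.5,0,0,0],[-0.05,0,1.0,0,0,0],[-0.05,0,1.5,0,0,0],[-0.05,0,2.0,0,0,0],[-0.05,0,2.3,0,0,0],[-0.05,0,2.5,0,0,0],[-0.05,0,2.5,0,0,0]]]' --grip 0.65

```text
time_s: 4.98
ee_pos: [0.5578, -0.1671, 0.0451]
eef_rot: [3.141, -0.002, 3.135]
force: [-0.5, 0.1, -1.6]
grip_width: 0.0611
grip_force: 0.0
```

Emit:
step_arm --plan '[[[0,0,0,0,0,0],[0,0,0,0,0,0],[0,0,0,0,0,0],[0,0,0,0,0,0],[0,0,0,0,0,0],[0,0,0,0,0,0],[0,0,0,0,0,0],[0,0,0,0,0,0]]]' --grip 0 --squeeze 35

```text
time_s: 5.65
ee_pos: [0.5585, -0.1674, 0.0468]
eef_rot: [-3.141, 0.0, 3.135]
force: [-0.8, -1.1, 4.0]
grip_width: 0.0249
grip_force: 35.0
```

Run:
```python
from h import *
go(.559,-.168,.048,3.14)
```

```text
t 5.65 at [ 0.5585 -0.1674  0.0468] rot [-3.1414e+00  4.0000e-04  3.1351e+00] w 0.0249 gf 35.0 F [-0.76 -1.09  3.99]
row [-0.017 -0.02  -0.041] [-0.    0.   -0.05]
```

Emit:
step_arm --plan '[[[0,0,-0.15,0,0,0],[0,0,-0.4,0,0,0],[0,0,-0.8,0,0,0],[0,0,-1.2,0,0,0],[0,0,-1.6,0,0,0],[0,0,-2.0,0,0,0],[0,0,-2.4,0,0,0],[0,0,-2.8,0,0,0]]]'

```text
time_s: 6.32
ee_pos: [0.5584, -0.1673, 0.132]
eef_rot: [-3.141, 0.0, 3.135]
force: [0.4, -1.4, -4.2]
grip_width: 0.0253
grip_force: 35.0
```

Emit:
step_arm --plan '[[[0,0,-0.4,0,0,0],[0,0,-0.8,0,0,0],[0,0,-1.2,0,0,0],[0,0,-1.6,0,0,0],[0,0,-2.0,0,0,0],[0,0,-2.4,0,0,0],[0,0,-2.5,0,0,0],[0,0,-2.5,0,0,0]]]'

```text
time_s: 6.98
ee_pos: [0.5587, -0.1674, 0.2065]
eef_rot: [-3.141, 0.001, 3.135]
force: [-0.4, -1.3, -3.7]
grip_width: 0.0251
grip_force: 35.0
```

Run:
```python
from h import *
go(.541,.04,.205,3.14)
a=snap('wrist'); b=snap('scene')
c=np.hstack([cv2.resize(a[60:360,160:560],(400,300)),b[130:330,200:467].repeat(1,0)[:200] if 0 else cv2.resize(b[130:330,200:467],(400,300))])
cv2.imwrite('pics/lift.png',c[:,:,::-1])
```

```text
t 6.98 at [ 0.5587 -0.1674  0.2065] rot [-3.1410e+00  1.5000e-03  3.1351e+00] w 0.0251 gf 35.0 F [-0.4  -1.25 -3.7 ]
row [0.635 6.91  0.046] [-0.01  0.01 -0.05]
```

View pics/lift.png

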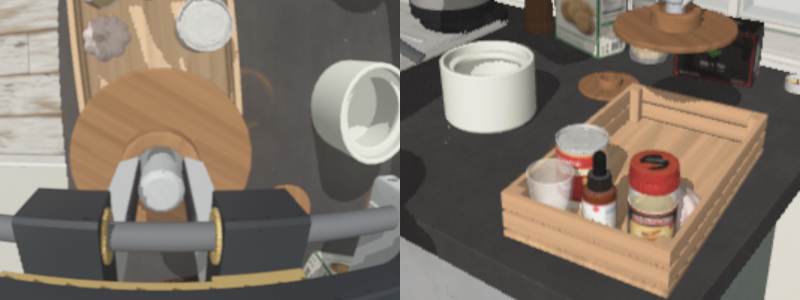

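The pair is lifted together, nested, and the crate's other things are undisturbed. Next I measure the crock precisely by fitting its silhouette in several views.

```bash
cat > crock.py <<'E'
from h import *
import pickle,os,sys
from scipy.optimize import least_squares
V=pickle.load(open('v.pkl','rb')) if os.path.exists('v.pkl') else []
for c in sys.argv[1:]:
    o=ctrl.get_obs(); ctrl.camera(c)
    q=max(ctrl.masks_of('crock',c),key=lambda q:q['pixels'].sum()*(q['confidence']>.3)); print(c,np.round(q['at']),q['confidence'],q['pixels'].sum())
    V.append((c,dict(ee_pos=o['ee_pos'],eef_rot=o['eef_rot']),q['pixels']))
pickle.dump(V,open('v.pkl','wb'))
def proj(c,o,X):
    m=ctrl.camera_model(c); K=np.array(m['intrinsics'])
    if c=='wrist':
        R=Ro.from_euler('xyz',o['eef_rot']).as_matrix(); T=np.array(m['tool_from_camera'])
        Y=((X-o['ee_pos'])@R-T[:3,3])@T[:3,:3]; r=np.hypot(Y[:,0],Y[:,1]); th=np.arctan2(r,Y[:,2]); u=Y[:,:2]/r[:,None]*th[:,None]
    else:
        Y=X@np.array(m['R']).T+m['t']; u=Y[:,:2]/Y[:,2:]
    return u*[K[0,0],K[1,1]]+K[:2,2]
a=np.linspace(0,2*np.pi,90); C=np.c_[np.cos(a),np.sin(a)]*.062
def res(p,views):
    out=[]
    for c,o,m in views:
        X=np.vstack([np.c_[C+p[:2],np.full(90,z)] for z in (0,p[2])])
        h=cv2.convexHull(proj(c,o,X).astype(np.float32))
        k=max(cv2.findContours(m.astype(np.uint8),0,1)[0],key=cv2.contourArea)[:,0]
        k=k[(k>3).all(1)&(k<[636,396]).all(1)]
        d=np.array([cv2.pointPolygonTest(h,(float(x),float(y)),True) for x,y in k])-.5
        out.append(d/np.sqrt(len(d)))
    return np.hstack(out)
for name,vs in [(f'{i}{v[0]}',[v]) for i,v in enumerate(V)]+[('all',V)]:
    if name!='all': f=lambda p:res([*p,.084],vs); p0=[.541,.092]
    else: f=lambda p:res(p,vs); p0=[.541,.092,.084]
    s=least_squares(f,p0,loss='soft_l1',f_scale=.1,diff_step=1e-3); print(name,s.x.round(4),'rms px',np.sqrt((f(s.x)**2).sum()/len(vs)).round(2))
E
python3 crock.py top scene wrist
```

```text
top [263. 200.] 0.81 2843
scene [259. 187.] 0.57 3439
wrist [526. 167.] 0.61 8288
0top [0.543  0.0948] rms px 0.42
1scene [0.545  0.0979] rms px 1.01
2wrist [0.5435 0.0962] rms px 1.35
all [0.5438 0.0971 0.0801] rms px 0.75
```

Emit:
step_arm --plan '[[[0,0.5,0,0,0,0],[0.1,1.2,0,0,0,0],[0.2,2.0,0,0,0,0],[0.4,2.8,0,0,0,0],[0.6,3.4,0,0,0,0],[0.6,3.6,0,0,0,0],[0.6,3.6,0,0,0,0],[0.6,3.6,0,0,0,0]]]'

```text
time_s: 8.05
ee_pos: [0.5413, -0.0592, 0.2056]
eef_rot: [-3.141, 0.0, 3.136]
force: [0.2, -0.1, -3.9]
grip_width: 0.0255
grip_force: 35.0
```

```bash
python3 crock.py wrist; python3 -c "
from h import *
go(.541,.091,.15,3.14); snap('wrist','w3.png')"
```

```text
wrist [453. 178.] 0.91 9896
0top [0.543  0.0948] rms px 0.42
1scene [0.545  0.0979] rms px 1.01
2wrist [0.5435 0.0962] rms px 1.35
3wrist [0.543  0.0957] rms px 3.22
all [0.5438 0.0973 0.0796] rms px 1.55
t 8.15 at [ 0.5413 -0.0598  0.2054] rot [-3.1415 -0.      3.1345] w 0.025 gf 35.0 F [ 0.51  0.18 -4.77]
row [0.044 5.028 1.845] [-0.   -0.   -0.05]
```

View pics/w3.png

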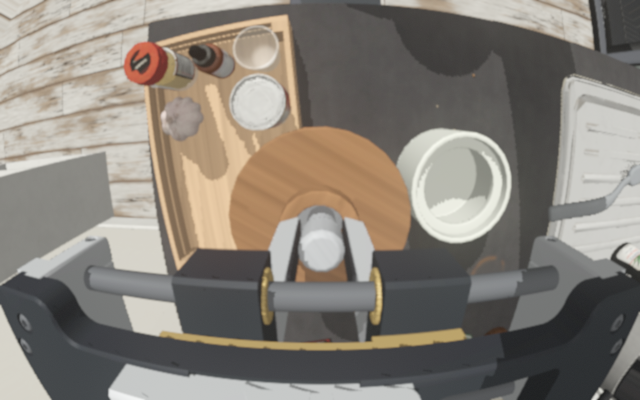

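The wrist view shows the lids held level over the gap, with the crock mouth at (460,185) partly hidden by the disc on its left. The crock fits agree to about 1.5 mm, at (0.543, 0.0956). Now I check the lid's offset in the hand.

```bash
python3 - <<'E'
from h import *
o=ctrl.get_obs(); im=cv2.imread('pics/w3.png')
z=o['ee_pos'][2]
for u in [(320,250),(320,228),(320,272)]: print('knob',(atz(ray('wrist',u,o),z+.027)-o['ee_pos'])[:2].round(4))
ctrl.camera('wrist'); q=ctrl.masks_of('outer_lid','wrist')[0]; m=q['pixels'].astype(np.uint8); print(q['at'],m.sum())
c=max(cv2.findContours(m,0,1)[0],key=cv2.contourArea)[:,0]; c=c[c[:,1]<235]
c=c[((c[:,0]<285)|(c[:,0]>357)|(c[:,1]<180))]
from scipy.optimize import least_squares
for zz in (-.0258,-.0258-.007):
    P=np.array([atz(ray('wrist',p,o),z+zz)[:2]-o['ee_pos'][:2] for p in c])
    s=least_squares(lambda p:np.hypot(*(P-p[:2]).T)-p[2],[0,0,.066],loss='soft_l1',f_scale=.001); print(s.x.round(4))
E
python3 crock.py wrist
```

```text
knob [ 0.0002 -0.0006]
knob [-0.0124 -0.0005]
knob [ 0.0136 -0.0007]
[319.1, 193.5] 16256
[ 0.0007 -0.0013  0.0641]
[ 0.0031 -0.0013  0.0663]
wrist [455. 178.] 0.61 9946
0top [0.543  0.0948] rms px 0.42
1scene [0.545  0.0979] rms px 1.01
2wrist [0.5435 0.0962] rms px 1.35
3wrist [0.543  0.0957] rms px 3.22
4wrist [0.5432 0.0954] rms px 3.03
all [0.5438 0.0973 0.0794] rms px 1.8
```

Emit:
step_arm --plan '[[[0,0.6,0,0,0,0],[0,1.4,0,0,0,0],[0,2.2,0,0,0,0],[0,3.0,0,0,0,0],[0,3.8,0,0,0,0],[0,4.5,0.2,0,0,0],[0,5.0,0.6,0,0,0],[-0.06,5.18,1.0,0,0,0]]]'

```text
time_s: 9.07
ee_pos: [0.5439, 0.0979, 0.1752]
eef_rot: [3.141, 0.001, 3.137]
force: [-0.2, -0.2, -4.6]
grip_width: 0.0248
grip_force: 35.0
```

Emit:
step_arm --plan '[[[0,0,0.3,0,0,0],[0,0,0.5,0,0,0],[0,0,0.5,0,0,0],[0,0,0.5,0,0,0],[0,0,0.5,0,0,0]]]'

```text
time_s: 9.48
ee_pos: [0.5442, 0.0955, 0.161]
eef_rot: [3.142, 0.001, 3.134]
force: [-0.1, 0.1, -4.8]
grip_width: 0.0253
grip_force: 35.0
```

```bash
python3 -c "
from h import *
go(.5433,.0956,.113,3.1416)
for c in ('scene','top'): ctrl.camera(c);print([(q['at'],q['confidence']) for q in ctrl.place_of('outer_lid',c)])"
```

```text
t 9.48 at [0.5442 0.0955 0.161 ] rot [3.1416e+00 8.0000e-04 3.1341e+00] w 0.0253 gf 35.0 F [-0.09  0.06 -4.77]
row [0.032 0.004 1.6  ] [ 0.    0.01 -0.07]
[([260.7, 145.4], 0.64)]
[([260.9, 195.7], 0.8), ([309.8, 131.7], 0.71)]
```

Emit:
step_arm --plan '[[[0.03,0,0.2,0,0,0],[0.03,0,0.4,0,0,0],[0.03,0,0.6,0,0,0],[0.03,0,0.8,0,0,0],[0.03,0,0.95,0,0,0],[0.03,0,1.0,0,0,0],[0.03,0,1.0,0,0,0],[0.03,0,1.0,0,0,0]]]'

```text
time_s: 10.35
ee_pos: [0.5431, 0.0962, 0.1305]
eef_rot: [3.142, 0.0, 3.135]
force: [-0.5, -0.1, -3.5]
grip_width: 0.0248
grip_force: 35.0
```

Emit:
step_arm --plan '[[[0,0,0.04,0,0,0],[0,0,0.08,0,0,0],[0,0,0.12,0,0,0],[0,0,0.16,0,0,0],[0,0,0.2,0,0,0],[0,0,0.24,0,0,0],[0,0,0.28,0,0,0],[0,0,0.28,0,0,0]]]'

```text
time_s: 11.02
ee_pos: [0.5429, 0.0962, 0.1217]
eef_rot: [-3.142, -0.0, 3.135]
force: [0.8, 0.6, -4.0]
grip_width: 0.0253
grip_force: 35.0
```

Emit:
step_arm --plan '[[[0,0,0.03,0,0,0],[0,0,0.06,0,0,0],[0,0,0.09,0,0,0],[0,0,0.12,0,0,0],[0,0,0.15,0,0,0],[0,0,0.18,0,0,0],[0,0,0.18,0,0,0],[0,0,0.18,0,0,0]]]'

```text
time_s: 11.68
ee_pos: [0.543, 0.0962, 0.1167]
eef_rot: [-3.142, -0.0, 3.135]
force: [-0.2, 0.1, -2.6]
grip_width: 0.0251
grip_force: 35.0
```

Emit:
step_arm --plan '[[[0,0,0.02,0,0,0],[0,0,0.04,0,0,0],[0,0,0.06,0,0,0],[0,0,0.08,0,0,0],[0,0,0.08,0,0,0],[0,0,0.08,0,0,0]]]'

```text
time_s: 12.18
ee_pos: [0.543, 0.0962, 0.1142]
eef_rot: [3.142, -0.0, 3.135]
force: [-1.2, 0.8, -3.2]
grip_width: 0.0253
grip_force: 35.0
```

Emit:
step_arm --plan '[[[0,0,0.015,0,0,0],[0,0,0.03,0,0,0],[0,0,0.045,0,0,0],[0,0,0.045,0,0,0],[0,0,0.045,0,0,0]]]'

```text
time_s: 12.6
ee_pos: [0.543, 0.0962, 0.1129]
eef_rot: [-3.142, 0.0, 3.135]
force: [-0.7, -0.5, -2.1]
grip_width: 0.0251
grip_force: 35.0
```

```bash
python3 -c "
from h import *
go(.543,.096,.113); o=ctrl.get_obs(); print(o['force'],o['moment'])"
```

```text
t 12.6 at [0.543  0.0962 0.1129] rot [-3.1416e+00  1.0000e-04  3.1351e+00] w 0.0251 gf 35.0 F [-0.71 -0.46 -2.13]
row [-0.    -0.007 -0.004] [-0.  0. -0.]
[-0.70788026 -0.45635379 -2.13445939] [-0.06889562  0.18400673 -0.01014681]
```

Emit:
step_arm --plan '[[[0,0,0.01,0,0,0],[0,0,0.02,0,0,0],[0,0,0.03,0,0,0],[0,0,0.04,0,0,0],[0,0,0.04,0,0,0]]]'

```text
time_s: 13.02
ee_pos: [0.543, 0.0962, 0.1127]
eef_rot: [-3.142, 0.0, 3.135]
force: [-8.1, -0.8, 10.3]
grip_width: 0.0249
grip_force: 35.0
```

Contact came at the expected seat height (0.072). I'll relax slightly and release.

Emit:
step_arm --plan '[[[0.02,0,-0.02,0,0,0],[0.02,0,-0.02,0,0,0],[0.02,0,-0.02,0,0,0],[0.02,0,-0.02,0,0,0]]]'

```text
time_s: 13.35
ee_pos: [0.5426, 0.0962, 0.1127]
eef_rot: [3.142, 0.001, 3.135]
force: [-2.5, -1.1, 5.6]
grip_width: 0.0248
grip_force: 35.0
```

Emit:
step_arm --plan '[[[0,0,0,0,0,0],[0,0,0,0,0,0],[0,0,0,0,0,0],[0,0,0,0,0,0],[0,0,0,0,0,0],[0,0,0,0,0,0],[0,0,0,0,0,0],[0,0,0,0,0,0]]]' --grip 0.8

```text
time_s: 14.02
ee_pos: [0.5424, 0.0962, 0.1123]
eef_rot: [3.142, 0.0, 3.135]
force: [0.6, -1.0, 0.6]
grip_width: 0.0737
grip_force: 0.0
```

Emit:
step_arm --plan '[[[0,0,-0.5,0,0,0],[0,0,-1.0,0,0,0],[0,0,-1.5,0,0,0],[0,0,-2.0,0,0,0],[0,0,-2.5,0,0,0],[0,0,-2.5,0,0,0],[0,0,-2.5,0,0,0],[0,0,-2.5,0,0,0]]]'

```text
time_s: 14.68
ee_pos: [0.542, 0.0961, 0.1862]
eef_rot: [-3.141, -0.001, 3.135]
force: [0.6, -0.2, 0.2]
grip_width: 0.0755
grip_force: 0.0
```

Run:
```python
from h import *
go(.543,.0962,.1)
a=snap('wrist'); b=snap('scene')
cv2.imwrite('pics/placed.png',np.hstack([cv2.resize(a[60:360,120:520],(400,300)),cv2.resize(b[130:230,195:328],(400,300))])[:,:,::-1])
o=ctrl.get_obs();ctrl.camera('wrist')
q=ctrl.masks_of('outer_lid','wrist')[0]; m=q['pixels'].astype(np.uint8); print(q['at'],m.sum())
c=max(cv2.findContours(m,0,1)[0],key=cv2.contourArea)[:,0]
from scipy.optimize import least_squares
P=np.array([atz(ray('wrist',p,o),.091)[:2] for p in c])
s=least_squares(lambda p:np.hypot(*(P-p[:2]).T)-p[2],[.543,.096,.066],loss='soft_l1',f_scale=.001); print(s.x.round(4))
```

```text
t 14.68 at [0.542  0.0961 0.1862] rot [-3.1414e+00 -1.2000e-03  3.1351e+00] w 0.0755 gf 0.0 F [ 0.64 -0.17  0.24]
row [-0.036  0.003  2.875] [-0.   -0.01  0.  ]
[264.1, 311.4] 727
[0.6567 0.0302 0.0265]
```

View pics/placed.png

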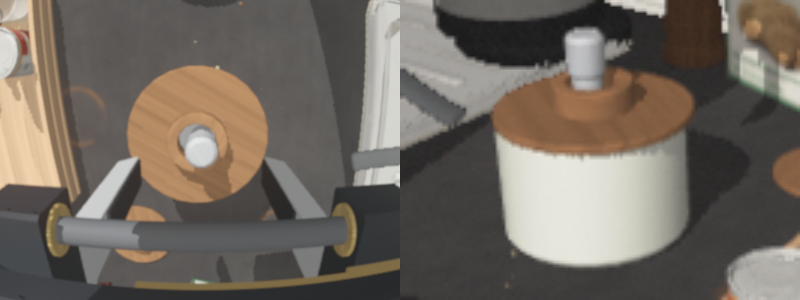

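The placed view shows the outer lid level on the rim with the knob centred in its collar, and the disc spanning wrist px columns 247–388 and rows 126–262.

Run:
```python
from h import *
from scipy.optimize import least_squares
o=ctrl.get_obs()
for u in [(247,194),(388,194),(318,126),(318,262)]: print(atz(ray('wrist',u,o),.091).round(4))
print('knob',atz(ray('wrist',(120+201.5,60+151),o),.14).round(4))
im=snap('wrist'); hsv=cv2.cvtColor(im,cv2.COLOR_RGB2HSV)
m=((hsv[...,1]>70)&(hsv[...,0]<20)&(hsv[...,2]>50)).astype(np.uint8); m[:,:235]=0;m[:,400:]=0;m[:115]=0;m[262:]=0
c=max(cv2.findContours(m,0,1)[0],key=cv2.contourArea)[:,0]; c=c[c[:,1]<225]
P=np.array([atz(ray('wrist',p,o),.091)[:2] for p in c])
s=least_squares(lambda p:np.hypot(*(P-p[:2]).T)-p[2],[.543,.096,.066],loss='soft_l1',f_scale=.0007); print(s.x.round(4),m.sum())
```

```text
[0.5411 0.0273 0.091 ]
[0.542  0.1583 0.091 ]
[0.48   0.0939 0.091 ]
[0.6102 0.0928 0.091 ]
knob [0.5429 0.0965 0.14  ]
[0.5442 0.0925 0.0651] 13904
```

Emit:
step_arm --plan '[[[-0.06,-0.02,0.5,0,0,0],[-0.06,-0.02,1.0,0,0,0],[-0.06,-0.02,1.5,0,0,0],[-0.06,-0.02,2.0,0,0,0],[-0.06,-0.02,2.5,0,0,0],[-0.06,-0.02,2.7,0,0,0],[-0.06,-0.02,2.7,0,0,0],[-0.06,-0.02,2.7,0,0,0]]]' --grip 0.9

```text
time_s: 15.6
ee_pos: [0.5443, 0.0956, 0.1066]
eef_rot: [3.142, -0.0, 3.135]
force: [0.4, 0.4, 0.5]
grip_width: 0.0844
grip_force: 0.0
```

Emit:
step_arm --plan '[[[0,0,0.08,0,0,0],[0,0,0.16,0,0,0],[0,0,0.24,0,0,0],[0,0,0.32,0,0,0],[0,0,0.32,0,0,0],[0,0,0.32,0,0,0]]]'

```text
time_s: 16.1
ee_pos: [0.5441, 0.0956, 0.0966]
eef_rot: [-3.142, -0.0, 3.135]
force: [0.1, 0.2, 0.4]
grip_width: 0.0842
grip_force: 0.0
```

```bash
python3 -c "
from h import *
go(.544,.0955,.0945)"
```

```text
t 16.1 at [0.5441 0.0956 0.0966] rot [-3.1415e+00 -2.0000e-04  3.1351e+00] w 0.0842 gf 0.0 F [0.1  0.24 0.4 ]
row [ 0.004 -0.003  0.071] [-0. -0.  0.]
```

Emit:
step_arm --plan '[[[0,0,0.05,0,0,0],[0,0,0.05,0,0,0],[0,0,0.05,0,0,0]]]'

```text
time_s: 16.35
ee_pos: [0.5442, 0.0956, 0.0952]
eef_rot: [-3.142, -0.0, 3.135]
force: [0.0, 0.0, -0.1]
grip_width: 0.0847
grip_force: 0.0
```

Emit:
step_arm --plan '[[[0,0,0,0,0,0],[0,0,0,0,0,0],[0,0,0,0,0,0],[0,0,0,0,0,0],[0,0,0,0,0,0],[0,0,0,0,0,0],[0,0,0,0,0,0],[0,0,0,0,0,0]]]' --grip 0 --squeeze 20

```text
time_s: 17.02
ee_pos: [0.5442, 0.0955, 0.0952]
eef_rot: [-3.142, 0.0, 3.135]
force: [-0.2, -0.8, 1.0]
grip_width: 0.0543
grip_force: 20.0
```

```bash
python3 -c "
from h import *
go(.544,.0955,.18)"
```

```text
t 17.02 at [0.5442 0.0955 0.0952] rot [-3.1415e+00  1.0000e-04  3.1351e+00] w 0.0543 gf 20.0 F [-0.23 -0.82  1.03]
row [ 7.000e-03 -2.000e-03 -2.825e+00] [-0.  0. -0.]
```

Width is 54 mm, so it holds the collar. Now I lift slowly and check the force.

Emit:
step_arm --plan '[[[0,0,-0.05,0,0,0],[0,0,-0.15,0,0,0],[0,0,-0.25,0,0,0],[0,0,-0.35,0,0,0],[0,0,-0.45,0,0,0],[0,0,-0.55,0,0,0],[0,0,-0.6,0,0,0],[0,0,-0.6,0,0,0]]]'

```text
time_s: 17.68
ee_pos: [0.5444, 0.0956, 0.1137]
eef_rot: [3.142, 0.001, 3.135]
force: [-0.4, -0.4, -1.6]
grip_width: 0.054
grip_force: 20.0
```

Emit:
step_arm --plan '[[[0,0,-0.2,0,0,0],[0,0,-0.5,0,0,0],[0,0,-0.8,0,0,0],[0,0,-1.1,0,0,0],[0,0,-1.4,0,0,0],[0,0,-1.7,0,0,0],[0,0,-2.0,0,0,0],[0,0,-2.3,0,0,0]]]'

```text
time_s: 18.35
ee_pos: [0.5442, 0.0956, 0.1832]
eef_rot: [-3.142, 0.0, 3.135]
force: [-0.1, 0.2, -1.3]
grip_width: 0.0535
grip_force: 20.0
```

Emit:
step_arm --plan '[[[0,0,-0.15,0,0,0],[0,0,-0.2,0,0,0],[0,0,-0.2,0,0,0],[0,0,-0.2,0,0,0],[0,0,-0.2,0,0,0],[0,0,-0.2,0,0,0]]]'

```text
time_s: 18.85
ee_pos: [0.544, 0.0956, 0.1877]
eef_rot: [-3.142, -0.001, 3.135]
force: [0.5, 0.3, -1.4]
grip_width: 0.0537
grip_force: 20.0
```

```bash
python3 -c "
from h import *
go(.544,.0955,.185)
b=snap('scene'); cv2.imwrite('pics/end.png',cv2.resize(b[60:330,180:460],None,fx=2,fy=2)[:,:,::-1])"
```

```text
t 18.85 at [0.544  0.0956 0.1877] rot [-3.1415e+00 -8.0000e-04  3.1352e+00] w 0.0537 gf 20.0 F [ 0.54  0.25 -1.38]
row [-0.    -0.003  0.091] [-0.   -0.01  0.  ]
```

View pics/end.png

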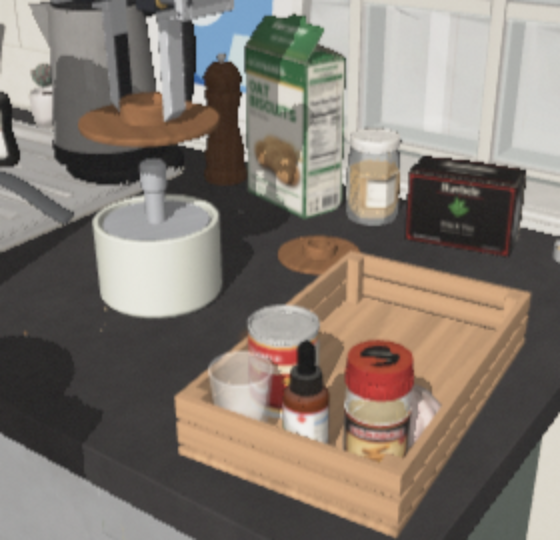

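The picture shows the outer lid held level at crop (150,120), clear above the knob, with the inner lid seated in the crock at (155,215).

```bash
python3 -c "
from station import ctrl
print(ctrl.hand_in())"
```

```text
the job is handed in; nothing more can be done
None
```

I handed the job in at about 19 s: the inner lid looks seated level in the crock, the outer lid is held level above the knob, and the crate's small things look undisturbed; the hand-in gave back no verdict.

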